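# Find the loose cap of the garnish caddy and hold it open

### The arm

A 6-joint arm with a two-finger parallel gripper is mounted at the origin on a cart in front of the work surface, level with it; the furniture and walls round the work are solid. World frame = base frame: x ahead of the robot, y to its left, z up, the work surface at z = 0. Lengths are in m, angles in rad, forces in N, time in s.
With the tool pointing down it reaches from about 0.25 to 0.8 m from the base axis. Payload 8.5 kg.
Tool frame: the origin (TCP) lies at the very end of the fingers, on their centre line; the grasp point (between the pads) lies 19 mm behind it; z points along the fingers, x is the direction in which the jaws open and shut, and the axes are right-handed (so a half turn about z gives the same grasp; the last joint's range is limited). The gripper opens to 85 mm and grips with 20 to 120 N. Pads are 22 mm wide; open, the fingers measure 114 mm over their backs; the gripper's body (76 mm by 85 mm) begins 54 mm behind the grasp point. The pads swing forward as they close: fully open they stand 13 mm farther back than shut.
Start: joints at [-1.243, 0.238, -0.013, 1.319, 0, 1.571], TCP at [0.169, -0.497, 0.231] pointing down, gripper open.
Joint ranges: [-2.66, 2.66], [-1.03, 1.9], [-1.14, 1.46], [-1.82, 2.27], [-1.45, 1.34], [-3.14, 3.14]. Speed limits (rad/s): [2.22, 2.22, 2.79, 3.14, 3.14, 3.14].

### API

Orientations are given as [roll, pitch, yaw] about the fixed x, y, z axes, in that order (R = Rz(yaw) Ry(pitch) Rx(roll)).
In Python, from plant import * gives the robot as it stands.
- The arm moves only by the shell command python3 -m inch 'ROWS' [OPENING] [FORCE]. ROWS is JSON, a list that holds one entry, the list of rows, each a list of 4 numbers: the shift along the world's x, y, z in m, then the turn about the world's z in degrees. In form: [[[x, y, z, twist], ...]]. A call has 1 to 20 rows; each row is the pose to reach, as a shift and turn from the pose commanded when the call began; what a row does not reach only later rows make up. A row lasts 1/12 s, in which the tool goes at most 41.7 mm and 7.16 degrees, less where a joint would pass 70% of its speed; a pose out of reach is approached as far as the arm can. A call with a gripper value outside its range is refused whole. OPENING is the opening, from 0 (shut) to 1 (fully open), set as the call begins (- or left out, the last holds). The fingers move at their own pace and stop on an object; FORCE is the grip in N (left out, the last holds). Time passes only in rows, so rows that repeat a pose let the fingers close. It gives the time, the measured TCP pose, the force and the opening at its end, in the units of the state.
- get_state(): the state, without advancing time (a new reading comes with each control period).
- capture(name): name is "scene" or "top" or "wrist"; returns a dict with "pixels" (384x512x3 uint8, red, green, blue), "mtx" (3x3 intrinsics, pixels), "dist_coeffs" ([k1, k2, p1, p2, k3] as OpenCV has them; the pictures are not rectified), "R" (3x3) and "t" (3): a world point X has camera coordinates R X + t. Camera axes: x right, y down, z forward; pixel columns grow to the right and rows downward; lengths in m; the calibration is good to about 2 mm. A picture is of the moment at which its call begins. There is no depth.
- sign_off(): hands the job in, once; it reports no verdict.
Trained networks look in the newest picture that a camera, given by its name, has taken for a name from the list of things; names that differ only in an ending like _2 or _b are one class to them, and where a whole thing is asked for, a point or a joint stands for the part that bears it (a point fixed in the world has none). Each returns a list of dicts, best first, with "score" (0 to 1); they miss things now and then, are a little off and sometimes report something else, mostly with a low value. They report only what shows in the picture. A call takes as long as a camera call.
- boxes_of(camera, thing): "point" ([x, y, z] in m, in world coordinates, good to about 4 mm: the middle of the surface that is visible of it).
The state is a dict: "time_s": time; "q": joint angles; "joint_velocities": joint speeds; "tau": joint torques, N m; "eef_pos": TCP position; "tcp_rot": TCP orientation; "force": force on the tool from outside, world axes, zero at the start; "wrist_torque": the same for the moment, N m; "width": opening from 0.0 (shut) to 1.0 (fully open).
Only numpy, scipy, OpenCV 4.12 (cv2) and the standard library are available. Lean on these libraries where they do the work, as an engineer would, in place of code of your own. Each camera call takes 0.05 s, during which the arm holds its last target.

### The job

One of the three caps of the garnish caddy has lost its catch. Tap the caps on top with the fingertips, one after the other from left to right, to feel which one gives, then take that cap by its tab, swing it open to 45 degrees or a little more and finish while holding it there, still, so that I can get at the catch. Leave the two tight caps shut, and do not disturb the things standing round the caddy.

Things in the scene. Friction and masses are not known exactly. Their poses are not given: they have to be found in the camera images.
- caddy: garnish caddy fixed to the table: steel box 110 (x) x 322 (y) x 60 mm high with three wells side by side along its y axis, each under its own hinged cap; origin at the centre of its underside, x axis from its front (the tab side, towards the robot) to its back, y axis to the robot's left. The three caps' common hinge line runs along its y axis at local x = +50 mm, z = 62 mm, and does not move.
- cap_left (a joint): hinge of the left cap (well at caddy y = +104 mm), rad: 0 shut, grows as the cap's front edge swings up and back, 1.45 at the end. A shut cap whose catch holds is rigid: it gives under 1 mm to a tap and cannot be lifted. The one whose catch has failed is springy: pressed at the tap point it sinks 6 mm to a stop (joint -0.07) under less than 1 N and rises again; lifted at its tab it opens against a spring (about 6 N at 0.9 rad) and snaps shut when let go.
- cap_left_tap (a point): tap point on the upper face of the left cap (white plate, 104 x 98 x 6 mm), mid-width, 85 mm in front of the hinge line, about 17 mm behind the plate's front edge; 68 mm above the table when shut; moves with the cap
- cap_left_tab (a point): grip point at the centre of the left cap's thumb tab, a bar 14 mm wide (caddy y) and 10 mm thick that stands out 48 mm in front of the plate at mid-width, with free space below and beside it; 133 mm in front of the hinge line (17 mm from the tab's free end, 31 mm from the plate), 65 mm above the table when shut; moves with the cap
- cap_middle (a joint): hinge of the middle cap (well at caddy y = 0 mm), rad: 0 shut, grows as the cap's front edge swings up and back, 1.45 at the end. A shut cap whose catch holds is rigid: it gives under 1 mm to a tap and cannot be lifted. The one whose catch has failed is springy: pressed at the tap point it sinks 6 mm to a stop (joint -0.07) under less than 1 N and rises again; lifted at its tab it opens against a spring (about 6 N at 0.9 rad) and snaps shut when let go.
- cap_middle_tap (a point): tap point on the upper face of the middle cap (white plate, 104 x 98 x 6 mm), mid-width, 85 mm in front of the hinge line, about 17 mm behind the plate's front edge; 68 mm above the table when shut; moves with the cap
- cap_middle_tab (a point): grip point at the centre of the middle cap's thumb tab, a bar 14 mm wide (caddy y) and 10 mm thick that stands out 48 mm in front of the plate at mid-width, with free space below and beside it; 133 mm in front of the hinge line (17 mm from the tab's free end, 31 mm from the plate), 65 mm above the table when shut; moves with the cap
- cap_right (a joint): hinge of the right cap (well at caddy y = -104 mm), rad: 0 shut, grows as the cap's front edge swings up and back, 1.45 at the end. A shut cap whose catch holds is rigid: it gives under 1 mm to a tap and cannot be lifted. The one whose catch has failed is springy: pressed at the tap point it sinks 6 mm to a stop (joint -0.07) under less than 1 N and rises again; lifted at its tab it opens against a spring (about 6 N at 0.9 rad) and snaps shut when let go.
- cap_right_tap (a point): tap point on the upper face of the right cap (white plate, 104 x 98 x 6 mm), mid-width, 85 mm in front of the hinge line, about 17 mm behind the plate's front edge; 68 mm above the table when shut; moves with the cap
- cap_right_tab (a point): grip point at the centre of the right cap's thumb tab, a bar 14 mm wide (caddy y) and 10 mm thick that stands out 48 mm in front of the plate at mid-width, with free space below and beside it; 133 mm in front of the hinge line (17 mm from the tab's free end, 31 mm from the plate), 65 mm above the table when shut; moves with the cap
- spice_a_mid (a point): bystander, to be left alone: spice jar, yellow top, 44 mm across, 100 mm high; behind the caddy, loose; this point is its centre, half-way up
- spice_b_mid (a point): bystander, to be left alone: spice jar, dark top, 44 mm across, 106 mm high; behind the caddy, loose; this point is its centre, half-way up
- steel_cup_mid (a point): bystander, to be left alone: steel cup, 81 mm across the rim, 99 mm high; to the left of the caddy, loose; this point is its centre, half-way up
- tea_small_mid (a point): bystander, to be left alone: small carton 34 x 42 x 52 mm; behind the caddy, loose; this point is its centre, half-way up
- tin_a_mid (a point): bystander, to be left alone: tin, 76 mm across, 58 mm high; to the right of the caddy, loose; this point is its centre, half-way up
- marker_a_mid (a point): bystander, to be left alone: white marker pen, 135 mm long, 17 mm thick, lying on the table; in front of the caddy, loose; this point is its centre, half-way up

How it is judged:
On the way, in this order (a step that is already met when the one before it is completed fails the run):
1. the left cap is tapped (the fingers press on its plate with more than 0.5 N) (contact force between the fingers and cap_left_c1 above 0.5 N), for 0.04 s.
2. the middle cap is tapped (the fingers press on its plate with more than 0.5 N) (contact force between the fingers and cap_middle_c1 above 0.5 N), for 0.04 s.
3. the right cap is tapped (the fingers press on its plate with more than 0.5 N) (contact force between the fingers and cap_right_c1 above 0.5 N), for 0.04 s.
At the end, for the whole second after the job is handed in: one cap is open by more than 0.70 rad (40 degrees) and still (under 0.1 rad/s), the fingers bear on it with more than 0.4 N and so hold it up, and the two other caps are shut (under 0.1 rad) (((value of joint cap_left above 0.7 rad and contact force between the fingers and cap_left above 0.4 N and velocity of joint cap_left between -0.1 and 0.1 rad/s and value of joint each of cap_middle, cap_right below 0.1 rad) or (value of joint cap_middle above 0.7 rad and contact force between the fingers and cap_middle above 0.4 N and velocity of joint cap_middle between -0.1 and 0.1 rad/s and value of joint each of cap_left, cap_right below 0.1 rad) or (value of joint cap_right above 0.7 rad and contact force between the fingers and cap_right above 0.4 N and velocity of joint cap_right between -0.1 and 0.1 rad/s and value of joint each of cap_left, cap_middle below 0.1 rad))); the arm keeps its last pose, push and grip.
It fails at once if something standing round the caddy is moved by more than 30 mm (distance of any of spice_a_mid, spice_b_mid, steel_cup_mid, tea_small_mid, tin_a_mid, marker_a_mid from where it was at the start of the episode above 0.03 m).
It also fails if it takes over 48 s, if anything falls off the work surface, if the arm or the gripper's body presses on something with over 40 N, if the wrist force passes 120 N, or if a joint passes its speed limit or range.

## Working session

There is one attempt and no reset: what is moved stays moved. The work goes in short steps, Python scripts to look and compute and a shell command to move; the robot and the scene stay as the last step left them, time stands still between calls to the robot, and variables do not carry over. Pictures are saved under pics/ and viewed, and the job is handed in when it is done.

```bash
ls; mkdir -p pics
cat > h.py <<'E'
from plant import *
import numpy as np, cv2
def snap(cam,name):
    c=capture(cam); cv2.imwrite('pics/'+name,c['pixels'][:,:,::-1]); return c
def proj(c,X):
    r,_=cv2.Rodrigues(np.array(c['R'])); p,_=cv2.projectPoints(np.array(X,float).reshape(-1,3),r,np.array(c['t'],float),np.array(c['mtx']),np.array(c['dist_coeffs'],float)); return p.reshape(-1,2)
E
python3 - <<'E'
from h import *
s=get_state(); print({k:np.round(v,3).tolist() for k,v in s.items()})
for cam in('scene','top'):
    c=snap(cam,cam+'0.png')
    for n in ['caddy','cap_left_tap','cap_middle_tap','cap_right_tap','cap_left_tab','cap_middle_tab','cap_right_tab','marker_a_mid','steel_cup_mid','tin_a_mid','spice_a_mid','spice_b_mid','tea_small_mid']:
        for d in boxes_of(cam,n)[:3]: print(cam,n,round(d['score'],2),np.round(d['point'],3),proj(c,d['point']).round()[0])
E
```

```text
pics
{'time_s': 0.0, 'q': [-1.243, 0.239, -0.014, 1.319, 0.0, 1.571], 'joint_velocities': [-0.001, -0.003, -0.001, -0.0, 0.001, -0.002], 'tau': [0.002, -53.879, 34.643, 0.019, 0.0, 0.0], 'eef_pos': [0.169, -0.497, 0.231], 'tcp_rot': [-3.142, 0.001, -1.243], 'force': [0.007, -0.371, 0.379], 'wrist_torque': [0.025, -0.012, -0.018], 'width': 0.999}
scene caddy 0.64 [0.57  0.19  0.069] [253. 193.]
scene cap_left_tap 0.97 [0.578 0.225 0.07 ] [244. 196.]
scene cap_left_tap 0.62 [0.602 0.02  0.068] [277. 169.]
scene cap_middle_tap 0.64 [0.593 0.128 0.064] [260. 184.]
scene cap_right_tap 0.61 [0.602 0.019 0.068] [278. 169.]
scene cap_left_tab 0.89 [0.578 0.228 0.066] [243. 198.]
scene cap_middle_tab 0.67 [0.589 0.123 0.069] [262. 182.]
scene cap_middle_tab 0.52 [0.693 0.259 0.078] [205. 186.]
scene cap_right_tab 0.77 [0.603 0.024 0.066] [277. 170.]
scene cap_right_tab 0.75 [0.701 0.169 0.07 ] [224. 176.]
scene cap_right_tab 0.41 [0.408 0.201 0.012] [299. 232.]
scene marker_a_mid 0.74 [0.408 0.2   0.013] [299. 232.]
scene marker_a_mid 0.49 [0.605 0.018 0.067] [277. 169.]
scene steel_cup_mid 0
[... 619 characters left out ...]
op cap_right_tap 0.34 [0.698 0.156 0.104] [280. 138.]
top cap_left_tab 0.68 [0.586 0.224 0.067] [250. 188.]
top cap_left_tab 0.35 [0.405 0.197 0.019] [259. 267.]
top cap_middle_tab 0.91 [0.595 0.124 0.063] [292. 186.]
top cap_right_tab 0.68 [0.733 0.04  0.047] [326. 134.]
top marker_a_mid 0.57 [0.406 0.194 0.017] [261. 266.]
top steel_cup_mid 0.97 [0.635 0.371 0.047] [190. 169.]
top tin_a_mid 0.8 [ 0.64  -0.097  0.051] [383. 171.]
top tin_a_mid 0.3 [0.586 0.221 0.068] [251. 188.]
top spice_b_mid 0.72 [0.699 0.155 0.107] [281. 138.]
top spice_b_mid 0.64 [0.583 0.222 0.069] [251. 189.]
top tea_small_mid 0.71 [0.732 0.039 0.046] [326. 135.]
top tea_small_mid 0.52 [0.583 0.222 0.069] [251. 189.]
```

View pics/scene0.png

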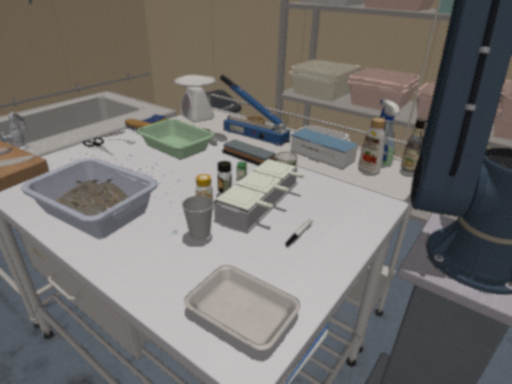

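View pics/top0.png

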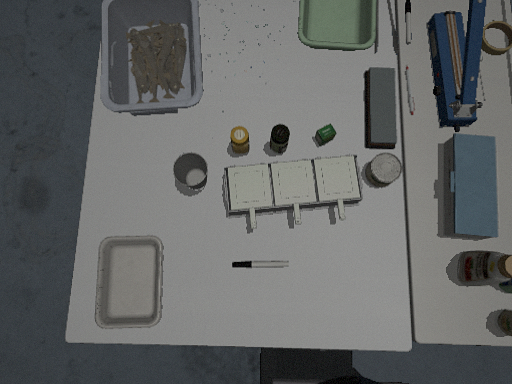

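The top view shows the three caps at about (250,187), (294,183) and (337,177), with their tabs pointing down towards the robot. The marker lies at (260,264), the cup at (190,170) and the tin at (383,169). Next I'll fit the caddy pose.

```bash
cat >> h.py <<'E'
def w(pose,L):
    x,y,a=pose; L=np.array(L,float).reshape(-1,3); c,s=np.cos(a),np.sin(a)
    return np.c_[x+c*L[:,0]-s*L[:,1], y+s*L[:,0]+c*L[:,1], L[:,2]]
def model():
    out=[]
    for yc in(.104,0,-.104):
        x0,x1=.05-.102,.05+.002
        out.append([[x0,yc+.049,.068],[x1,yc+.049,.068],[x1,yc-.049,.068],[x0,yc-.049,.068]])
        out.append([[-.1,yc+.007,.07],[-.052,yc+.007,.07],[-.052,yc-.007,.07],[-.1,yc-.007,.07]])
    return out
E
cat > fit.py <<'E'
from h import *
from scipy.optimize import minimize
c=snap('top','top1.png'); im=cv2.imread('pics/top1.png').astype(int)
hsv=cv2.cvtColor(im.astype(np.uint8),cv2.COLOR_BGR2HSV)
import sys
print(im[187,250],im[215,253],im[210,240],im[220,270])
S=4
x0,y0=210,140
crop=cv2.resize(im[y0:240,x0:375].astype(np.uint8),None,fx=S,fy=S,interpolation=cv2.INTER_CUBIC)
pose=(0.600,0.121,0.127)
for m in model():
    p=proj(c,w(pose,m)); q=((p-[x0,y0]+.5)*S).astype(int); cv2.polylines(crop,[q],True,(0,0,255),1)
cv2.imwrite('pics/fit0.png',crop)
E
python3 fit.py
```

```text
[138 148 145] [141 150 149] [89 89 89] [140 141 141]
```

View pics/fit0.png

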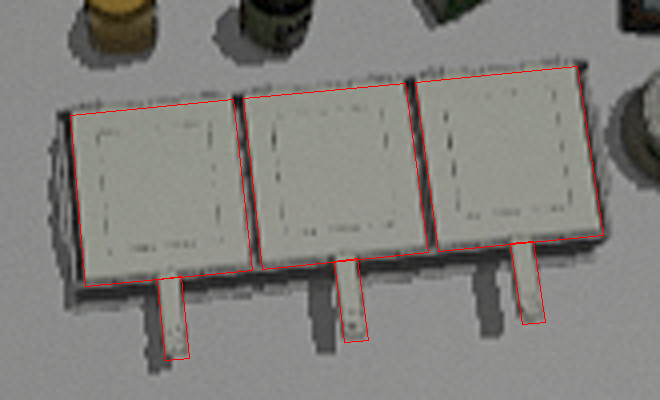

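```bash
cat > a.py <<'E'
from h import *
pose=(0.600,0.122,0.123)
for n,yc in(('L',.104),('M',0),('R',-.104)):
    print(n,'tap',w(pose,[-.035,yc,.068]).round(4),'tab',w(pose,[-.083,yc,.065]).round(4))
print('hinge ctr',w(pose,[.05,0,.062]))
c=capture('scene')
def ray(px,z):
    u=cv2.undistortPoints(np.array([[px]],float),np.array(c['mtx']),np.array(c['dist_coeffs'],float))[0,0]
    R=np.array(c['R']);t=np.array(c['t']); d=R.T@np.r_[u,1]; C=-R.T@t
    return C+d*(z-C[2])/d[2]
for p in((370,172),(385,162),(410,176),(322,160),(257,135)):
    g=ray(p,0); print(p,g.round(3))
for b,top in(((370,172),(378,120)),((385,162),(388,102)),((410,176),(422,122))):
    g=ray(b,0); hs=np.arange(.05,.4,.005); pr=proj(c,[[g[0],g[1],h] for h in hs]); i=np.argmin(abs(pr[:,1]-top[1])); print('h',hs[i],pr[i])
E
python3 a.py
```

```text
L tap [[0.5525 0.2209 0.068 ]] tab [[0.5049 0.215  0.065 ]]
M tap [[0.5653 0.1177 0.068 ]] tab [[0.5176 0.1118 0.065 ]]
R tap [[0.578  0.0145 0.068 ]] tab [[0.5304 0.0086 0.065 ]]
hinge ctr [[0.64962225 0.1281345  0.062     ]]
(370, 172) [ 0.401 -0.289  0.   ]
(385, 162) [ 0.388 -0.408  0.   ]
(410, 176) [ 0.276 -0.352  0.   ]
(322, 160) [ 0.585 -0.267  0.   ]
(257, 135) [ 0.931 -0.312  0.   ]
h 0.19499999999999995 [380.41608401 120.42147725]
h 0.23499999999999993 [398.27597374 101.76583356]
h 0.1999999999999999 [424.12517616 122.61019771]
```

```bash
python3 -m inch '[[[0,0,0.15,0],[0,0,0.15,0],[0,0,0.15,0],[0,0,0.15,0],[0,0,0.15,0]]]' 0
```

```text
time_s: 1.92
eef_pos: [0.1694, -0.4982, 0.3868]
tcp_rot: [3.142, -0.008, -1.243]
force: [0.7, -0.3, -0.5]
width: 0.3
```

```bash
python3 -m inch '[[[0.038,0.072,0,7],[0.076,0.144,0,14],[0.114,0.215,0,21],[0.152,0.287,0,28],[0.19,0.358,0,35],[0.228,0.43,0,42],[0.266,0.5,0,49],[0.304,0.57,0,56],[0.342,0.64,0,63],[0.36,0.68,-0.02,70],[0.383,0.718,-0.04,77],[0.383,0.718,-0.06,84],[0.383,0.718,-0.08,91],[0.383,0.718,-0.1,98],[0.383,0.718,-0.12,105],[0.383,0.718,-0.14,112],[0.383,0.718,-0.16,119],[0.383,0.718,-0.18,126],[0.383,0.718,-0.2,133],[0.383,0.718,-0.2,140]]]' 0
```

```text
time_s: 3.58
eef_pos: [0.5386, 0.197, 0.2089]
tcp_rot: [3.141, -0.0, 1.207]
force: [0.6, -0.0, 0.2]
width: 0.001
```

```bash
python3 -c "
from h import *
s=get_state(); print({k:np.round(v,4).tolist() for k,v in s.items()})"
```

```text
{'time_s': 3.5833, 'q': [0.3507, 0.329, 0.0573, 1.2987, -0.0001, 0.7143], 'joint_velocities': [0.4165, 0.5674, -0.0931, -0.6582, -0.0001, -1.0345], 'tau': [-1.4361, -66.3283, 34.0667, 2.0519, 0.1285, 1.7956], 'eef_pos': [0.5386, 0.197, 0.2089], 'tcp_rot': [3.1412, -0.0002, 1.2072], 'force': [0.6368, -0.0429, 0.2221], 'wrist_torque': [-0.0477, -0.005, -0.0298], 'width': 0.0007}
```

```bash
python3 -m inch '[[[0,0,-0.03,7],[0,0,-0.05,14],[0,0,-0.07,21],[0,0,-0.085,28],[0,0,-0.085,28.2],[0,0,-0.085,28.2],[0,0,-0.085,28.2],[0,0,-0.085,28.2]]]'
python3 -c "
from h import *
s=get_state(); print({k:np.round(v,4).tolist() for k,v in s.items()})
c=snap('wrist','w1.png'); c=snap('scene','s1.png')"
```

```text
time_s: 4.25
eef_pos: [0.5389, 0.1954, 0.1267]
tcp_rot: [3.14, -0.0, 1.69]
force: [-0.2, 0.2, 0.4]
width: 0.0
{'time_s': 4.25, 'q': [0.3479, 0.3708, -0.0968, 1.1012, -0.0001, 0.229], 'joint_velocities': [-0.0, -0.0036, -0.0028, -0.0005, 0.0006, -0.0154], 'tau': [0.04, -61.1871, 32.064, 0.0115, 0.0008, 0.0383], 'eef_pos': [0.5389, 0.1954, 0.1267], 'tcp_rot': [3.1396, -0.0004, 1.6897], 'force': [-0.2051, 0.2193, 0.3923], 'wrist_torque': [-0.0148, 0.0236, 0.0271], 'width': 0.0001}
```

View pics/w1.png

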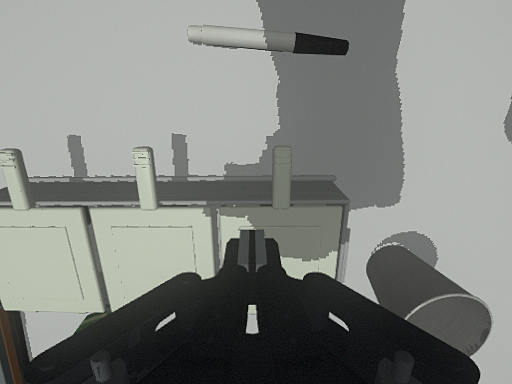

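View pics/s1.png

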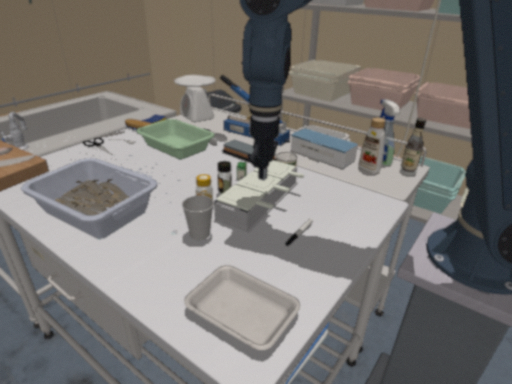

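```bash
python3 -m inch '[[[0.0135,0.0255,-0.02,0],[0.0135,0.0255,-0.045,0],[0.0135,0.0255,-0.053,0],[0.0135,0.0255,-0.055,0],[0.0135,0.0255,-0.056,0],[0.0135,0.0255,-0.056,0],[0.0135,0.0255,-0.056,0]]]'
python3 -c "
from h import *
s=get_state(); print({k:np.round(v,4).tolist() for k,v in s.items() if k in ('eef_pos','force','wrist_torque','tau','tcp_rot')})"
```

```text
time_s: 4.93
eef_pos: [0.5523, 0.2206, 0.0708]
tcp_rot: [3.14, -0.0, 1.692]
force: [-0.4, -0.7, 0.5]
width: -0.002
{'tau': [0.0684, -65.3078, 30.4349, 0.0066, 0.0005, 0.003], 'eef_pos': [0.5523, 0.2206, 0.0708], 'tcp_rot': [3.1399, -0.0003, 1.692], 'force': [-0.4184, -0.6893, 0.543], 'wrist_torque': [-0.007, -0.0248, 0.0132]}
```

```bash
python3 -m inch '[[[0,0,-0.0015,0],[0,0,-0.003,0],[0,0,-0.004,0],[0,0,-0.004,0],[0,0,-0.004,0]]]'
python3 -c "
from h import *
s=get_state(); print({k:np.round(v,4).tolist() for k,v in s.items() if k in ('eef_pos','force','wrist_torque','tau','tcp_rot')})"
```

```text
time_s: 5.35
eef_pos: [0.5523, 0.2207, 0.0678]
tcp_rot: [3.139, -0.0, 1.692]
force: [-4.5, -2.9, 17.2]
width: 0.003
{'tau': [0.2571, -56.0955, 27.7947, -2.2716, 0.1387, -0.0015], 'eef_pos': [0.5523, 0.2207, 0.0678], 'tcp_rot': [3.1389, -0.0004, 1.6924], 'force': [-4.5051, -2.9172, 17.1884], 'wrist_torque': [-0.4772, 0.973, -0.0178]}
```

Left cap is rigid: 17 N with no sinking. On to the middle.

```bash
python3 -m inch '[[[0,0,0.015,0],[0.004,-0.034,0.02,0],[0.0085,-0.068,0.02,0],[0.0128,-0.1032,0.015,0],[0.0128,-0.1032,0.007,0],[0.0128,-0.1032,0.004,0],[0.0128,-0.1032,0.002,0],[0.0128,-0.1032,0,0],[0.0128,-0.1032,0,0],[0.0128,-0.1032,0,0],[0.0128,-0.1032,0,0]]]'
python3 -c "
from h import *
s=get_state(); print({k:np.round(v,4).tolist() for k,v in s.items() if k in ('eef_pos','force','wrist_torque','tau','tcp_rot')})"
```

```text
time_s: 6.27
eef_pos: [0.5643, 0.1169, 0.0677]
tcp_rot: [3.14, 0.004, 1.693]
force: [-8.1, -10.1, 23.4]
width: 0.0
{'tau': [5.3938, -51.3914, 28.5095, -4.2502, 2.8951, -0.0181], 'eef_pos': [0.5643, 0.1169, 0.0677], 'tcp_rot': [3.1404, 0.0035, 1.693], 'force': [-8.141, -10.1138, 23.3576], 'wrist_torque': [-2.3541, 1.5646, 0.0114]}
```

Middle cap is rigid too: 23 N at 67.7 mm. On to the right.

```bash
python3 -m inch '[[[0,0,0.015,0],[0.004,-0.034,0.02,0],[0.0085,-0.068,0.02,0],[0.0128,-0.1032,0.015,0],[0.0128,-0.1032,0.007,0],[0.0128,-0.1032,0.004,0],[0.0128,-0.1032,0.002,0],[0.0128,-0.1032,0,0],[0.0128,-0.1032,0,0],[0.0128,-0.1032,0,0],[0.0128,-0.1032,0,0]]]'
python3 -c "
from h import *
s=get_state(); print({k:np.round(v,4).tolist() for k,v in s.items() if k in ('eef_pos','force','wrist_torque','tau','tcp_rot')})"
```

```text
time_s: 7.18
eef_pos: [0.5774, 0.0152, 0.0657]
tcp_rot: [3.141, -0.0, 1.694]
force: [-0.7, 0.9, 0.0]
width: 0.002
{'tau': [-0.0535, -63.6179, 30.0901, -0.0182, -0.0569, 0.0067], 'eef_pos': [0.5774, 0.0152, 0.0657], 'tcp_rot': [3.1412, -0.0, 1.694], 'force': [-0.6971, 0.8687, 0.0221], 'wrist_torque': [0.0758, -0.0019, -0.0041]}
```

The right cap gives: it has sunk 2 mm with no noticeable force. I'll press to its stop so that the tap counts, then lift.

```bash
python3 -m inch '[[[0,0,-0.002,0],[0,0,-0.004,0],[0,0,-0.005,0],[0,0,-0.005,0],[0,0,-0.005,0]]]'
python3 -c "
from h import *
s=get_state(); print({k:np.round(v,4).tolist() for k,v in s.items() if k in ('eef_pos','force','wrist_torque','tau','tcp_rot')})"
```

```text
time_s: 7.6
eef_pos: [0.5777, 0.0146, 0.0617]
tcp_rot: [3.14, -0.0, 1.693]
force: [-3.3, 1.9, 13.2]
width: 0.001
{'tau': [-1.0934, -56.7418, 27.8829, -1.521, -0.5924, 0.0146], 'eef_pos': [0.5777, 0.0146, 0.0617], 'tcp_rot': [3.1399, -0.0005, 1.6928], 'force': [-3.2806, 1.8976, 13.1781], 'wrist_torque': [0.3854, 0.7046, -0.0174]}
```

```bash
python3 -m inch '[[[0,0,0.03,0],[0,0,0.06,0],[-0.024,-0.003,0.06,0],[-0.0476,-0.0059,0.06,0],[-0.0476,-0.0059,0.06,0],[-0.0476,-0.0059,0.06,0],[-0.0476,-0.0059,0.06,0]]]' 0.55 40
python3 -c "
from h import *
s=get_state(); print({k:np.round(v,4).tolist() for k,v in s.items() if k in ('eef_pos','force','width','tcp_rot')})
c=snap('wrist','w2.png')
print(proj(c,w((0.6,0.122,0.123),[[-.083,-.104,.065],[-.1,-.097,.07],[-.1,-.111,.07]])))"
```

```text
time_s: 8.18
eef_pos: [0.5303, 0.0084, 0.1206]
tcp_rot: [3.141, 0.0, 1.692]
force: [-0.1, 0.5, 0.5]
width: 0.55
{'eef_pos': [0.5303, 0.0084, 0.1206], 'tcp_rot': [3.1406, 0.0002, 1.6925], 'force': [-0.1406, 0.5457, 0.5084], 'width': 0.5505}
[[252.60618205 206.85851442]
 [262.17186659 187.90620706]
 [243.05368626 187.92606566]]
```

View pics/w2.png

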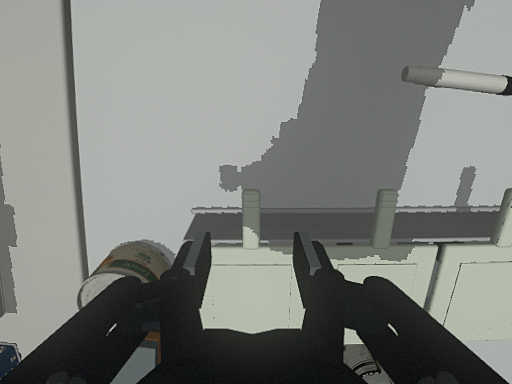

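The right tab's free end shows at (251,189) against a predicted (252.6,188), midway between the fingers. I'll go down and grip.

```bash
python3 -m inch '[[[0,0,-0.03,0],[0,0,-0.055,0],[0,0,-0.075,0],[0,0,-0.075,0],[0,0,-0.075,0],[0,0,-0.075,0]]]'
python3 -m inch '[[[0,0,0,0],[0,0,0,0],[0,0,0,0],[0,0,0,0],[0,0,0,0],[0,0,0,0],[0,0,0,0],[0,0,0,0]]]' 0 50
python3 -c "
from h import *
s=get_state(); print({k:np.round(v,4).tolist() for k,v in s.items() if k in ('eef_pos','force','width','tcp_rot')})
c=snap('wrist','w3.png')"
```

```text
time_s: 8.73
eef_pos: [0.5307, 0.0084, 0.0462]
tcp_rot: [3.141, 0.0, 1.693]
force: [0.1, 1.4, 0.0]
width: 0.551
time_s: 9.4
eef_pos: [0.5305, 0.008, 0.0458]
tcp_rot: [3.14, 0.001, 1.692]
force: [2.8, -5.2, 1.2]
width: 0.144
{'eef_pos': [0.5305, 0.008, 0.0458], 'tcp_rot': [3.1401, 0.001, 1.6924], 'force': [2.8057, -5.1781, 1.1844], 'width': 0.1444}
```

View pics/w3.png

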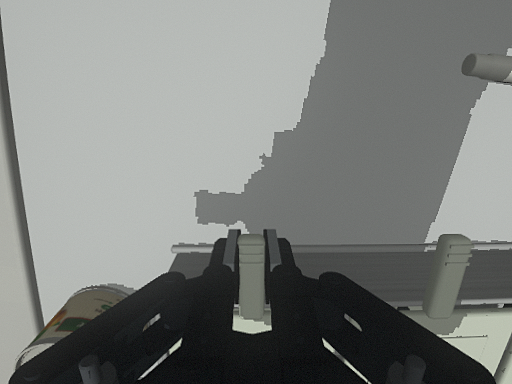

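Tab gripped: the opening stopped at 0.144, about 12 mm, on the 14 mm tab. Next I'll compute the arc.

```bash
python3 -c "
import numpy as np
for th in np.linspace(0,.88,13)[1:]:
    R=.13303;a=.0226;b=R*(np.cos(a)-np.cos(th+a));u=R*(np.sin(th+a)-np.sin(a));print(round(th,3),(b*.9925).round(4),(b*.1227).round(4),u.round(4))"
```

```text
0.073 0.0006 0.0001 0.0097
0.147 0.0019 0.0002 0.0194
0.22 0.0038 0.0005 0.029
0.293 0.0065 0.0008 0.0383
0.367 0.0098 0.0012 0.0475
0.44 0.0138 0.0017 0.0564
0.513 0.0185 0.0023 0.0649
0.587 0.0237 0.0029 0.0731
0.66 0.0296 0.0037 0.0809
0.733 0.0359 0.0044 0.0882
0.807 0.0428 0.0053 0.0951
0.88 0.0502 0.0062 0.1014
```

```bash
python3 -m inch '[[[0.0002,0,0.005,0],[0.0006,0.0001,0.0097,0],[0.0012,0.0001,0.0145,0],[0.0019,0.0002,0.0194,0],[0.0028,0.0003,0.024,0],[0.0038,0.0005,0.029,0],[0.0051,0.0006,0.0337,0],[0.0065,0.0008,0.0383,0],[0.0065,0.0008,0.0383,0],[0.0065,0.0008,0.0383,0]]]'
python3 -c "
from h import *
s=get_state(); print({k:np.round(v,4).tolist() for k,v in s.items() if k in ('eef_pos','force','wrist_torque','width','tcp_rot')})
c=snap('wrist','w4.png')"
```

```text
time_s: 10.28
eef_pos: [0.5359, 0.0087, 0.0833]
tcp_rot: [-3.141, 0.001, 1.692]
force: [3.9, -4.8, -5.1]
width: 0.154
{'eef_pos': [0.5359, 0.0087, 0.0833], 'tcp_rot': [-3.1406, 0.0008, 1.6923], 'force': [3.9434, -4.7623, -5.0854], 'wrist_torque': [-0.9538, -0.2824, 0.0005], 'width': 0.1543}
```

View pics/w4.png

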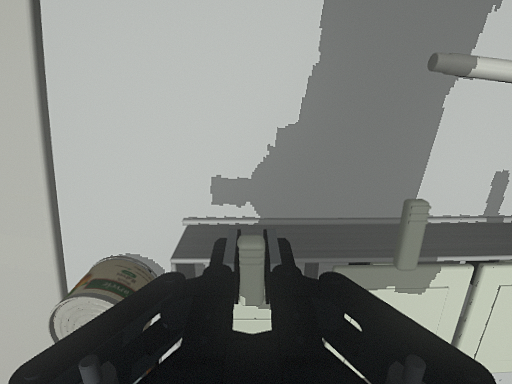

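The tab is still between the pads, and the cap is rising with it at about 5 N. I'll continue the arc.

```bash
python3 -m inch '[[[0.0015,0.0002,0.0045,0],[0.0033,0.0004,0.0092,0],[0.0052,0.0006,0.0136,0],[0.0073,0.0009,0.0181,0],[0.0096,0.0012,0.0224,0],[0.012,0.0015,0.0266,0],[0.0145,0.0018,0.0308,0],[0.0172,0.0021,0.0348,0],[0.02,0.0025,0.0388,0],[0.0231,0.0029,0.0426,0],[0.0262,0.0032,0.0463,0],[0.0294,0.0036,0.0499,0],[0.0328,0.004,0.0534,0],[0.0363,0.0045,0.0568,0],[0.04,0.005,0.06,0],[0.0437,0.0054,0.0631,0],[0.0437,0.0054,0.0631,0],[0.0437,0.0054,0.0631,0],[0.0437,0.0054,0.0631,0]]]'
python3 - <<'E'
from h import *
s=get_state(); print({k:np.round(v,4).tolist() for k,v in s.items() if k in ('eef_pos','force','wrist_torque','width','tcp_rot')})
snap('wrist','w5.png'); c=snap('scene','s5.png'); im=cv2.imread('pics/s5.png')
cv2.imwrite('pics/s5z.png',cv2.resize(im[100:260,170:330],None,fx=3.5,fy=3.5,interpolation=cv2.INTER_CUBIC))
snap('top','t5.png')
for n in ('cap_right_tab','cap_left_tap','cap_middle_tap'):
  for d in boxes_of('scene',n)[:2]: print(n,round(d['score'],2),np.round(d['point'],3))
E
```

```text
time_s: 11.92
eef_pos: [0.5773, 0.0139, 0.1452]
tcp_rot: [-3.136, 0.001, 1.692]
force: [-3.5, -4.1, -5.5]
width: 0.146
{'eef_pos': [0.5773, 0.0139, 0.1452], 'tcp_rot': [-3.1356, 0.0006, 1.6921], 'force': [-3.4741, -4.1171, -5.5096], 'wrist_torque': [-1.0832, 0.9663, 0.0534], 'width': 0.1458}
cap_right_tab 0.46 [0.605 0.04  0.114]
cap_left_tap 0.65 [0.58  0.227 0.069]
cap_middle_tap 0.76 [0.592 0.126 0.068]
```

View pics/w5.png

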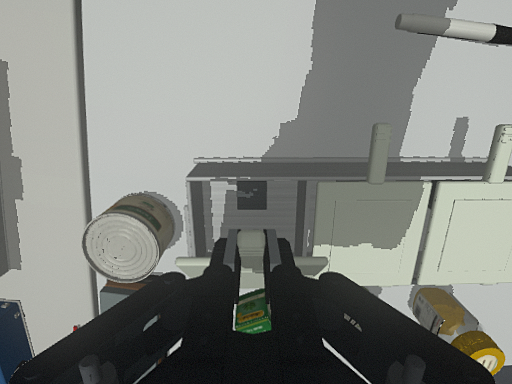

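View pics/s5z.png

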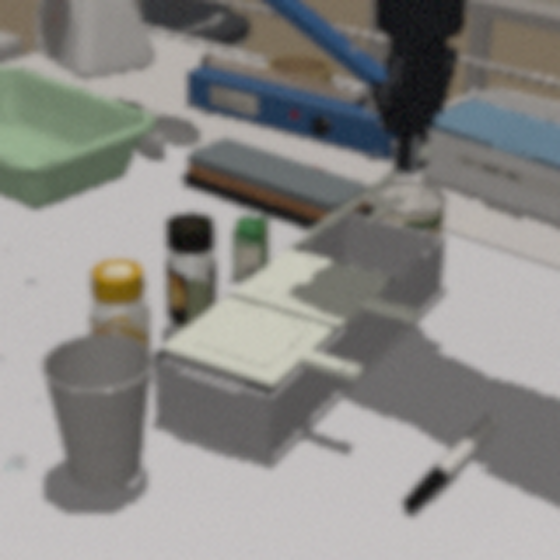

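View pics/t5.png

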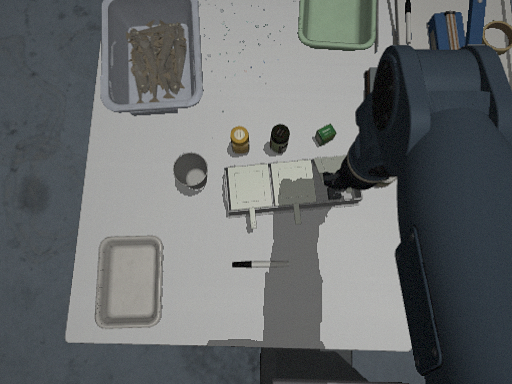

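The right cap stands open with its tab in the pads, in the wrist view around (252,245). The other two are shut and everything around the caddy is where it was: in the top view the cup is at (190,170), the jars at (240,138) and (280,137), the carton at (326,133) and the marker at (260,264). The grasp point is 133.4 mm from the hinge line, which puts the cap at about 0.85 rad. I'll let it settle and check that it is still.

```bash
python3 -m inch '[[[0,0,0,0],[0,0,0,0],[0,0,0,0],[0,0,0,0],[0,0,0,0],[0,0,0,0],[0,0,0,0],[0,0,0,0]]]'
python3 - <<'E'
from h import *
s=get_state(); print({k:np.round(v,4).tolist() for k,v in s.items() if k in ('eef_pos','joint_velocities','force','width','time_s')})
c=snap('wrist','w6.png'); d=cv2.absdiff(cv2.imread('pics/w5.png'),cv2.imread('pics/w6.png')); print('max/mean diff',d.max(),d.mean())
for n in('tin_a_mid','tea_small_mid','marker_a_mid'):
    for b in boxes_of('wrist',n)[:1]: print(n,round(b['score'],2),np.round(b['point'],3))
E
```

```text
time_s: 12.88
eef_pos: [0.5773, 0.0139, 0.1452]
tcp_rot: [-3.136, 0.001, 1.692]
force: [-3.5, -6.0, -4.6]
width: 0.146
{'time_s': 12.8833, 'joint_velocities': [0.0002, 0.0008, -0.0012, -0.0006, -0.0, -0.0017], 'eef_pos': [0.5773, 0.0139, 0.1452], 'force': [-3.4563, -6.0382, -4.6163], 'width': 0.1461}
max/mean diff 103 1.8088938395182292
tin_a_mid 0.61 [ 0.638 -0.105  0.054]
tea_small_mid 0.62 [0.73  0.033 0.038]
marker_a_mid 0.74 [0.416 0.178 0.014]
```

```bash
python3 -c "
from plant import *
print(sign_off())"
```

```text
the job is handed in; nothing more can be done
None
```

The cap with the failed catch is the right one. The arm is holding it open by its tab at about 0.85 rad (49 degrees), and I handed the job in at about 13 s of the 48 s allowed.

**Taps, left to right:**

| Cap | Force at the tap | Fingertip height | Result |
|---|---|---|---|
| Left | 17 N | 67.8 mm | rigid |
| Middle | 23 N | 67.7 mm | rigid |
| Right | almost none at 65.7 mm, then 13 N at its stop | 61.7 mm | gives about 6 mm |

**Last checks:**
- **Hold:** The fingers stayed closed on the tab (opening 0.146) with steady forces of a few newtons. The arm pose did not change over the last 0.7 s, and joint speeds were below 0.002 rad/s.
- **Cap angle:** I worked this out from the gripper's position. It puts the grip point 133.4 mm from the hinge line, against the 133 mm given, so the tab has not slipped along the fingers.
- **Other caps:** The left and middle caps look shut in all three camera views.
- **Things round the caddy:** All but the tin look unmoved in the top picture; the arm hides the tin there.

**What did not fully agree:**
- **Wrist-camera positions:** It put the tin about 8 mm and the marker about 20 mm from their first positions. I put this down to a different view and the marker being partly out of the picture, because the top picture shows the marker in the same place. I had no second check on the tin.
- **Last two wrist pictures:** They differ slightly (1.8 grey levels on average). I took that to be image noise and did not look into it further.

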